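Dock a lying reagent bottle in the V-stop of a reader

ROBOT

A 7-joint arm with a two-finger parallel gripper is mounted at the origin on a cart in front of the work surface, level with it; the furniture and walls round the work are solid. World frame = base frame: x ahead of the robot, y to its left, z up, the work surface at z = 0. Lengths are in m, angles in rad, forces in N, time in s.
With the tool pointing down it reaches from about 0.425 to 1.025 m from the base axis. Payload 9.4 kg.
Tool frame: the origin (TCP) lies midway between the tips of the shut fingers; the grasp point (between the pads) lies 19 mm behind it; z points along the fingers, y is the direction in which the jaws open and shut (so a half turn about z gives the same grasp; the last joint's range is limited). The gripper opens to 93 mm and grips with 3 to 60 N. Pads are 15 mm wide; open, the fingers measure 128 mm over their backs; the gripper's body (75 mm by 188 mm) begins 65 mm behind the grasp point.
Start: joints at [1.23, 0.599, -0.003, 1.599, 0.002, 0.943, -0.08], TCP at [0.189, -0.7, 0.219] pointing down, gripper open.
Joint ranges: [-2.57, 2.57], [-0.35, 1.97], [-1.29, 1.29], [0.11, 2.56], [-1.05, 4.19], [0.11, 1.86], [-2.63, 2.63]. Speed limits (rad/s): [2.22, 2.22, 3.01, 3.01, 3.14, 3.14, 3.14].

INTERFACE

Orientations are given as [roll, pitch, yaw] about the fixed x, y, z axes, in that order (R = Rz(yaw) Ry(pitch) Rx(roll)).
In Python, from workcell import * gives the robot as it stands.
- The arm moves only by the tool jog_arm, never from a script. Its arguments are lists of equal length, an entry for each row: "linear": the shift along the tool's x, y, z in m, a list of three; "turn": the turn about the tool's z in rad; "claw": the opening, from 0 (shut) to 1 (fully open). In form: {"linear": [[x, y, z], ...], "turn": [turn, ...], "claw": [claw, ...]}. A call has 1 to 20 rows; each row shifts and turns the commanded pose from where the row before left it, along the tool's axes as they then stand; what a row does not reach is not made up. A row lasts 1/12 s, in which the tool goes at most 41.7 mm and 7.16 degrees, less where a joint would pass 70% of its speed; a pose out of reach is approached as far as the arm can. A call is refused whole if a number of a shift passes 0.0417 or a number of a turn 0.125, either way. A call with a gripper value outside its range is refused whole. The fingers move at their own pace and stop on an object; "newtons" is the grip in N (left out, the last holds). Time passes only in rows, so rows that do not move let the fingers close. It gives the time, the measured TCP pose, the force and the opening at its end, in the units of the state.
- observe(): the state, without advancing time (a new reading comes with each control period).
- get_image(name): name is "scene" or "side" or "wrist"; returns a dict with "pixels" (420x560x3 uint8, red, green, blue), "depth" (420x560 float32, m along the optical axis (not along the pixel's ray), 0 where there is no reading), "intrinsics" (3x3 intrinsics, pixels), "R" (3x3) and "t" (3): a world point X has camera coordinates R X + t. Camera axes: x right, y down, z forward; pixel columns grow to the right and rows downward; lengths in m; the calibration is good to about 2 mm. A picture is of the moment at which its call begins.
- job_done(): hands the job in, once; it reports no verdict.
Trained networks look in the newest picture that a camera, given by its name, has taken for a name from the list of things; names that differ only in an ending like _2 or _b are one class to them, and where a whole thing is asked for, a point or a joint stands for the part that bears it (a point fixed in the world has none). Each returns a list of dicts, best first, with "confidence" (0 to 1); they miss things now and then, are a little off and sometimes report something else, mostly with a low value. They report only what shows in the picture. A call takes as long as a camera call. They do not tell look-alikes from the thing itself.
- boxes_of(camera, name): "xyz" ([x, y, z] in m, in world coordinates, good to about 4 mm: the middle of the surface that is visible of it).
The state is a dict: "t": time; "joint_pos": joint angles; "qd": joint speeds; "joint_efforts": joint torques, N m; "position": TCP position; "tcp_rot": TCP orientation; "contact_force": force on the tool from outside, world axes, zero at the start; "torque": the same for the moment, N m; "opening": finger opening in m.
Only numpy, scipy, OpenCV 4.12 (cv2) and the standard library are available. Lean on these libraries where they do the work, as an engineer would, in place of code of your own. Each camera call takes 0.05 s, during which the arm holds its last target.

TASK

The amber bottle lies on its side in the white cradle: stand it upright, cap up, in front of the blue V-stop of the reader station and let go of it there, clear of the V. Then take it afresh and push it, still upright, along the base plate fully home into the V, so that the two faces centre it, and leave it standing there, released. Do not shove the culture dish, the carton or the red tape about.

Things in the scene. Friction and masses are not known exactly. Their poses are not given: they have to be found in the camera images.
- bottle_centre (a point): centre of the amber bottle (160 g, 59 mm diameter, 112 mm tall with its fixed black cap), on its axis, 56 mm above its underside. Its z axis points from the underside to the cap. The body is a full 59 mm cylinder up to about 75 mm above the underside, then narrows to the 36 mm cap (top 14 mm). At the start it lies level in the cradle, cap roughly towards the robot.
- cradle: white rest, 90 x 46 x 13 mm, fixed to the worktop, with two steel rods along its x axis on which the bottle lies; origin under its centre, at the worktop. It is narrower than the bottle, so that fingers can pass on both sides of it. The bottle's axis lies about 36 mm above the worktop.
- station: reader station, fixed: aluminium base plate 215 (x) x 136 (y) x 6 mm with the blue V-stop and behind it a grey reader box (37 mm above the plate, x = 54 to 100 mm). Origin at worktop level, mid-plate, on the axis of a fully docked bottle. x points into the V (roughly away from the robot), y left, z up. The plate is free from x = -107 mm to the V.
- seat (a point): point on the top of the base plate (6 mm above the worktop) in the middle of where the underside of the bottle stands when the bottle touches both faces of the V; axes as the station's.
- v_left: left (+y) blue wall of the V, 8 mm thick, 62 mm long, 40 mm above the plate; its frame is the station's. Its face is slick, like the plate: glass slides on it easily (friction 0.1 on the V, 0.2 on the plate). The 90 degree V opens to the station's -x; its upright faces would meet at x = +41 mm; its mouth lies at x = -9 mm and is about 100 mm wide.
- v_right: right (-y) blue wall of the V, likewise; its frame is the station's
- dish: loose clear culture dish, 58 mm across, 15 mm high, bystander; origin under its centre
- carton: loose small dark carton lying flat, 55 x 88 x 20 mm, bystander; origin under its centre
- red_tape: loose roll of red tape lying flat, 66 mm across, 25 mm high, bystander; origin under its centre
Mind the look-alikes: they are no part of the job. Leave any purple or turquoise look-alike of the part that bears bottle_centre alone.

How it is judged:
On the way, in this order (a step that is already met when the one before it is completed fails the run):
1. the bottle stands upright, cap up, released and at rest in front of the V, its axis at least 15 mm short of its seat (x of bottle_centre in the frame of station below -0.015 m and angle between bottle_centre's own z axis and vertical below 0.1 rad and height (world z) of bottle_centre between 0.05 and 0.07 m and contact force between bottle and the fingers below 0.05 N and linear speed of bottle below 0.02 m/s), for 0.2 s.
2. the bottle is pushed home: upright, bearing on the V, its axis within 3 mm of its seat ((contact force between bottle and v_left above 0.3 N or contact force between bottle and v_right above 0.3 N) and horizontal distance between bottle_centre and seat below 0.003 m and angle between bottle_centre's own z axis and vertical below 0.1 rad), for 0.1 s.
At the end, for the whole second after the job is handed in: the bottle stands upright (within 3 degrees), cap up, on the base plate, its axis within 3 mm of the seat that touches both faces of the V; it is released and at rest (horizontal distance between bottle_centre and seat below 0.003 m and z of bottle_centre in the frame of seat between 0.052 and 0.06 m and angle between bottle_centre's own z axis and vertical below 0.05 rad and contact force between bottle and the fingers below 0.05 N and linear speed of bottle below 0.01 m/s).
It fails at once if the culture dish, carton or red tape moved by more than 30 mm (distance of any of dish, carton, red_tape from where it was at the start of the episode above 0.03 m).
It also fails if it takes over 59 s, if anything falls off the work surface, if the arm or the gripper's body presses on something with over 40 N, if the wrist force passes 120 N, or if a joint passes its speed limit or range.

## Working session

There is one attempt and no reset: what is moved stays moved. The work goes in short steps, Python scripts to look and compute and a tool call to move; the robot and the scene stay as the last step left them, time stands still between calls to the robot, and variables do not carry over. Pictures are saved under pics/ and viewed, and the job is handed in when it is done.

Besides the shell and the picture viewer there is one more tool, called after "Emit:" by a JSON object that holds its "fn" and its "kwargs". jog_arm: Moves the arm, as the interface text tells. Its arguments: {"type":"object","properties":{"linear":{"type":"array"},"turn":{"type":"array"},"claw":{"type":"array"},"newtons":{"type":"number"}},"required":["linear","turn","claw"]}

```bash
ls; mkdir -p pics; python3 - <<'E'
from workcell import *
import cv2
print(observe())
for n in ("scene","side","wrist"):
    im=get_image(n)
    cv2.imwrite(f"pics/{n}0.png",im["pixels"][:,:,::-1])
    for k in ("bottle_centre","cradle","station","v_left","v_right","dish","carton","red_tape"):
        print(n,k,[(r["confidence"],r["xyz"]) for r in boxes_of(n,k)][:3])
E
```

```text
pics
{'t': 0.0, 'joint_pos': array([ 1.23030581,  0.60012714, -0.00251571,  1.60010084,  0.00179339,
        0.94289569, -0.07978163]), 'qd': array([-0.00028224, -0.00302412, -0.00039423,  0.00098525, -0.00074575,
        0.00140105, -0.00242616]), 'joint_efforts': array([-8.16003158e-04, -7.65072799e+01,  1.49672583e+00, -2.52348393e+01,
       -5.24637080e-02,  1.71499030e-02,  1.32115983e-04]), 'position': array([ 0.18888307, -0.69947359,  0.21776928]), 'tcp_rot': array([-3.14007102e+00,  1.50721361e-04,  2.63840850e-01]), 'contact_force': array([ 0.1010021 ,  0.50040287, -0.52885062]), 'torque': array([-0.02096712, -0.06955686, -0.01836482]), 'opening': 0.09298064111057937}
scene bottle_centre [(0.8, [0.6042, 0.1839, 0.0493]), (0.77, [0.3619, 0.0514, 0.0421]), (0.63, [0.5456, 0.0362, 0.0434])]
scene cradle [(0.22, [0.6024, 0.1831, 0.0493])]
scene station [(0.59, [0.6117, -0.1555, 0.0058]), (0.51, [0.5855, -0.4007, 0.023])]
scene v_left [(0.51, [0.6302, -0.1182, 0.029]), (0.22, [0.6071, 0.174, 0.006])]
scene v_right [(0.67, [0.6346, -0.1813, 0.0275])]
scene dish []
scene carton [(0.42, [0.5833, 0.3586, 0.0132]), (0.25, [0.6894, -0.0015, 0.0182])]
scene red_tape [(0.76, [0.5863, -0.4017, 0.0224])]
side bottle_centre [(0.88, [0.7967, 0.1813, 0.0447]), (0.85, [0.4375, 0.276, 0.0491]), (0.8, [0.623, 0.2087, 0.0539])]
side cradle [(0.44, [0.624, 0.2126, 0.0093]), (0.42, [0.6227, 0.2073, 0.0572])]
side station [(0.81, [0.6301, -0.1229, 0.006])]
side v_left [(0.79, [0.6336, -0.1116, 0.0251])]
side v_right [(0.62, [0.6379, -0.178, 0.0362])]
side dish []
side carton [(0.68, [0.5828, 0.4057, 0.0215])]
side red_tape [(0.81, [0.6005, -0.3831, 0.0192])]
wrist bottle_centre []
wrist cradle []
wrist station []
wrist v_left []
wrist v_right []
wrist dish []
wrist carton []
wrist red_tape []
```

View pics/scene0.png

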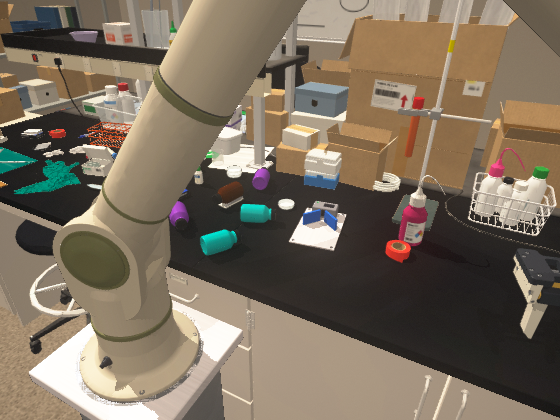

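View pics/side0.png

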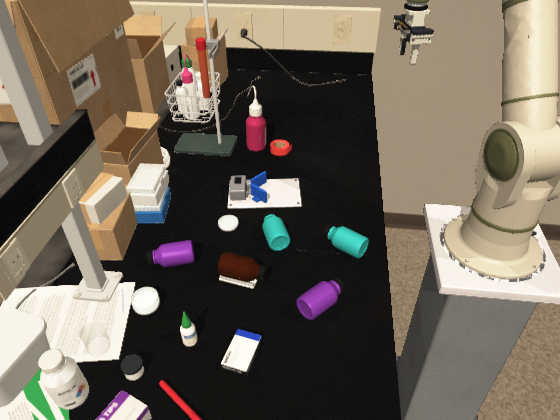

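The amber bottle is brown, at about (238,265) in the side view, and its dark cap points right, towards the robot. The purple and turquoise bottles are the decoys. The station with its blue V is at (265,190). Next I measure it all from the depth images.

```bash
cat > h.py <<'E'
from workcell import *
import numpy as np, cv2
def cloud(n, im=None):
    im=im or get_image(n)
    d=im["depth"]; K=im["intrinsics"]; v,u=np.indices(d.shape)
    c=np.stack([(u-K[0,2])/K[0,0]*d,(v-K[1,2])/K[1,1]*d,d],-1)
    P=(c-im["t"])@im["R"]; P[d==0]=np.nan
    return im,P
def hsv(im): return cv2.cvtColor(np.ascontiguousarray(im["pixels"]),cv2.COLOR_RGB2HSV)
def crop(im,u0,v0,u1,v1,name):
    a=im["pixels"][v0:v1,u0:u1,::-1]; s=min(800/a.shape[1],600/a.shape[0])
    cv2.imwrite(name,cv2.resize(a,None,fx=s,fy=s,interpolation=cv2.INTER_CUBIC))
E
python3 - <<'E'
from h import *
for n in ("scene","side"):
    im,P=cloud(n); H=hsv(im)
    print(n,"cam",-im["R"].T@im["t"],im["intrinsics"][0,0])
    x,y,z=P[...,0],P[...,1],P[...,2]
    m=(abs(x-.62)<.12)&(abs(y-.2)<.09)&(z>0.03)&(z<.1)&(x<.73)
    q=P[m]; print("bottle",m.sum(),np.percentile(q,[1,25,50,75,99],axis=0).round(4).tolist())
    c=q.mean(0);w,V=np.linalg.eigh(np.cov((q-c)[:,:2].T));print(c,V[:,-1],w)
    b=(H[...,0]>105)&(H[...,0]<125)&(H[...,1]>130)&(abs(x-.62)<.15)&(abs(y+.15)<.12)
    q=P[b]; print("blue",b.sum(),np.nanpercentile(q,[1,50,99],axis=0).round(4).tolist())
    np.save(f"{n}_blue.npy",q)
    p=(abs(x-.6)<.2)&(abs(y+.15)<.13)&(z>0.002)&(z<.012)&(H[...,2]>110)&(H[...,1]<60)
    q=P[p]; print("plate",p.sum(),np.median(q[:,2])); r=cv2.minAreaRect(q[:,:2].astype(np.float32)*1000); print(r)
    if n=="side": crop(im,140,160,340,310,"pics/side_c.png")
    else: crop(im,160,160,360,310,"pics/scene_c.png")
E
```

```text
scene cam [-0.37268914 -0.50569259  0.67026161] 392.37104475062665
bottle 415 [[0.5626, 0.1556, 0.0307], [0.5882, 0.1678, 0.0434], [0.6067, 0.18, 0.0531], [0.6372, 0.1917, 0.0612], [0.6696, 0.2165, 0.0687]]
[0.61099865 0.18105707 0.0518396 ] [-0.93799154  0.34665815] [0.00012618 0.0010859 ]
blue 336 [[0.6068, -0.202, 0.0099], [0.6348, -0.1331, 0.0316], [0.6581, -0.0999, 0.0494]]
plate 1214 0.007561147714101898
((617.0375366210938, -129.43606567382812), (221.73648071289062, 185.71730041503906), 11.262752532958984)
side cam [0.43682931 0.9154964  0.81531542] 449.13633415455405
bottle 990 [[0.5635, 0.1746, 0.0305], [0.5965, 0.1996, 0.0451], [0.6218, 0.2111, 0.0534], [0.6474, 0.2182, 0.0606], [0.6746, 0.2265, 0.0656]]
[0.62117595 0.20800396 0.05209617] [-0.994144    0.10806341] [0.00015394 0.00098068]
blue 372 [[0.6077, -0.248, -0.003], [0.6362, -0.1243, 0.028], [0.6607, -0.0934, 0.0463]]
plate 1230 0.004523483796637853
((621.8553466796875, -146.56784057617188), (214.3611602783203, 140.23243713378906), 9.38483715057373)
```

Emit:
{"fn": "jog_arm", "kwargs": {"linear": [[0.02,-0.023,-0.006],[0.02,-0.023,-0.006],[0.02,-0.023,-0.006],[0.02,-0.023,-0.006],[0.02,-0.023,-0.006],[0.02,-0.023,-0.006],[0.02,-0.023,-0.006],[0.02,-0.023,-0.006],[0.02,-0.023,-0.006],[0.02,-0.023,-0.006],[0.02,-0.023,-0.006],[0.02,-0.023,-0.006],[0.02,-0.023,-0.006],[0.02,-0.023,-0.006],[0.02,-0.023,-0.006],[0.02,-0.023,-0.006],[0.02,-0.023,-0.006],[0.02,-0.023,-0.006],[0.02,-0.023,-0.006],[0.02,-0.023,-0.006]], "turn": [0,0,0,0,0,0,0,0,0,0,0,0,0,0,0,0,0,0,0,0], "claw": [1,1,1,1,1,1,1,1,1,1,1,1,1,1,1,1,1,1,1,1]}}

```text
t: 3.12
position: [0.4556, -0.1501, 0.3392]
tcp_rot: [3.141, -0.0, 0.264]
contact_force: [1.2, 0.4, 0.1]
opening: 0.093
```

```bash
python3 - <<'E'
from h import *
im,P=cloud("wrist"); cv2.imwrite("pics/w1.png",im["pixels"][:,:,::-1])
s=observe(); print(s["t"],s["position"],s["tcp_rot"],s["joint_pos"]); print(-im["R"].T@im["t"],im["R"],im["intrinsics"])
E
```

```text
3.1667 [ 0.45883575 -0.14451293  0.34041591] [-3.14083    -0.0040947   0.26976644] [ 0.37375202  0.17452881 -0.21799212  1.97429792  0.04196319  0.99380946
 -1.1648349 ]
[ 0.53422535 -0.12941646  0.50435553] [[ 2.60287269e-01 -9.65530994e-01  6.61173248e-04]
 [-9.22710173e-01 -2.48541871e-01  2.94674183e-01]
 [-2.84352728e-01 -7.73100096e-02 -9.55597556e-01]] [[347.56138151   0.         276.66534102]
 [  0.         347.56138151 209.08826498]
 [  0.           0.           1.        ]]
```

View pics/w1.png

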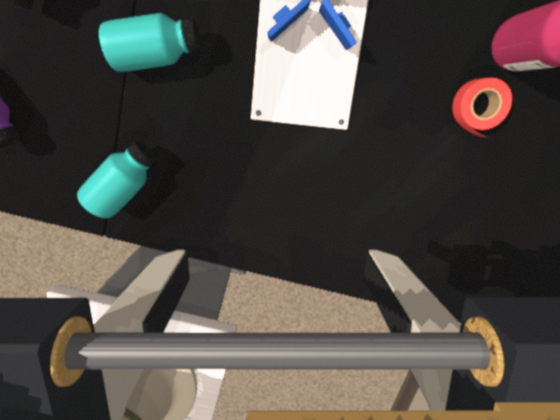

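View pics/side_c.png

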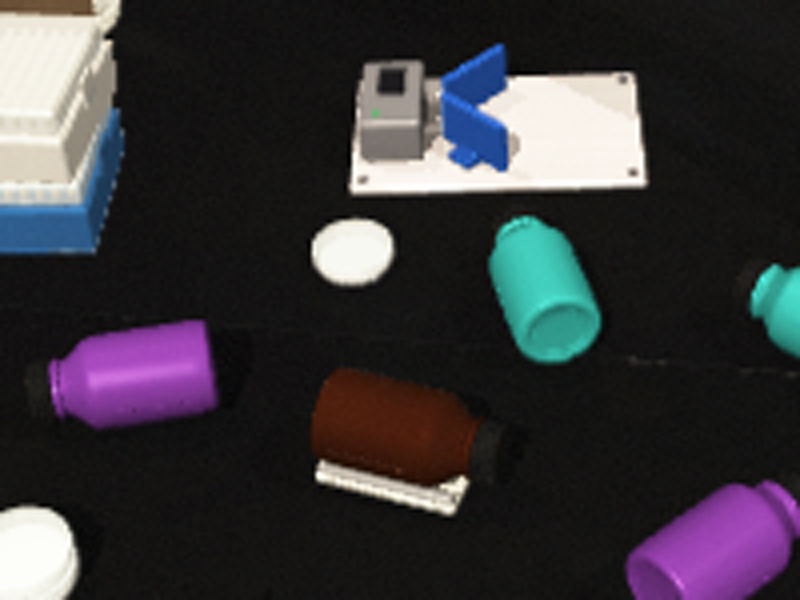

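The wrist view shows the plate's near end at (310,120), but its top edge cuts off the V. Moving forward to get the whole station.

Emit:
{"fn": "jog_arm", "kwargs": {"linear": [[0.025,0,0],[0.025,0,0],[0.025,0,0],[0.025,0,0],[0,0,0],[0,0,0],[0,0,0]], "turn": [0,0,0,0,0,0,0], "claw": [1,1,1,1,1,1,1]}}

```text
t: 3.75
position: [0.5511, -0.1258, 0.3383]
tcp_rot: [-3.141, 0.001, 0.264]
contact_force: [-1.1, 0.3, 0.7]
opening: 0.0932
```

```bash
python3 - <<'E'
from h import *
im,P=cloud("wrist"); cv2.imwrite("pics/w2.png",im["pixels"][:,:,::-1]); np.savez("w2.npz",pixels=im["pixels"],P=P,K=im["intrinsics"],R=im["R"],t=im["t"])
H=hsv(im); x,y,z=[P[...,i] for i in range(3)]
p=(H[...,2]>120)&(H[...,1]<60)&(abs(x-.62)<.14)&(abs(y+.15)<.11)&(z>0)&(z<.015)
q=P[p]; print("plate",p.sum(),np.median(q[:,2]),cv2.minAreaRect(q[:,:2].astype(np.float32)*1000))
b=(H[...,0]>105)&(H[...,0]<125)&(H[...,1]>130)&(abs(x-.62)<.15)&(abs(y+.15)<.12)
q=P[b];print(b.sum(),np.nanpercentile(q[:,2],[1,50,95,99]))
E
```

```text
plate 11863 0.005216912036295779 ((620.1376953125, -150.513916015625), (216.60214233398438, 138.51913452148438), 9.049461364746094)
834 [0.00880745 0.04443311 0.04646525 0.04727729]
```

View pics/w2.png

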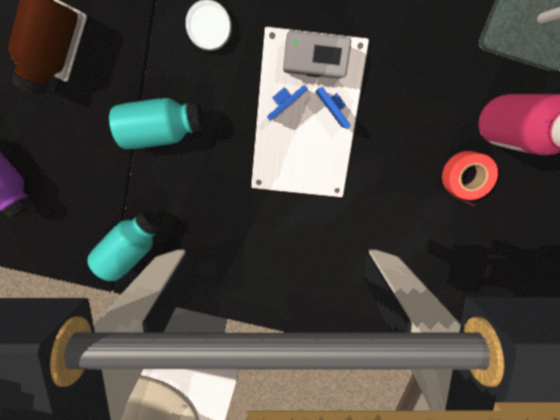

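The whole station shows: plate from (262,30) to (345,195), V at (310,105). The measured plate size matches 215x136 and the yaw is about 9°. I'll check the seat against the V's inner faces.

```bash
python3 - <<'E'
from h import *
f=np.load("w2.npz"); P=f["P"]; im={"pixels":f["pixels"]}; H=hsv(im); x,y,z=[P[...,i] for i in range(3)]
b=(H[...,0]>105)&(H[...,0]<125)&(H[...,1]>130)&(abs(x-.62)<.15)&(abs(y+.15)<.12)&(z>.043)&(z<.05)
q=P[b][:,:2]; a=np.radians(9.05); 
R=np.array([[np.cos(a),np.sin(a)],[-np.sin(a),np.cos(a)]])
s=(q-[.6201,-.1505])@R.T*1000
for sg in (1,-1):
    w=s[s[:,1]*sg>4]; 
    rr=cv2.minAreaRect(w.astype(np.float32)); print(sg,len(w),rr)
    n=w@np.array([1,sg])/2**.5; print("inner/outer offset",np.percentile(n,[2,10,50,90,98])," expect 29.0..37", "along",np.percentile(w@np.array([-1,sg])/2**.5,[1,99]))
    l=cv2.fitLine(w.astype(np.float32),cv2.DIST_HUBER,0,.01,.01).ravel(); print(np.degrees(np.arctan2(l[1],l[0])))
E
```

```text
1 235 ((16.84634780883789, 30.724788665771484), (6.655411720275879, 58.47248840332031), 44.78409194946289)
inner/outer offset [30.50661192 30.97321164 33.42031335 35.87053526 36.5608164 ]  expect 29.0..37 along [-18.94926455  38.169598  ]
-44.801655
-1 294 ((16.595394134521484, -29.512269973754883), (59.95940017700195, 7.868760108947754), 45.00967025756836)
inner/outer offset [28.77219376 29.43871211 32.4908372  35.49098419 36.19215908]  expect 29.0..37 along [-19.72315145  38.10503894]
44.848297
```

Emit:
{"fn": "jog_arm", "kwargs": {"linear": [[0.003,-0.03,0],[0.003,-0.03,0],[0.003,-0.03,0],[0.003,-0.03,0],[0.003,-0.03,0],[0.003,-0.03,0],[0.003,-0.03,0],[0.003,-0.03,0],[0.003,-0.03,0],[0.003,-0.03,0],[0,0,0],[0,0,0],[0,0,0],[0,0,0],[0,0,0],[0,0,0],[0,0,0]], "turn": [0,0,0,0,0,0,0,0,0,0,0.1,0.1,0.1,0.1,0,0,0], "claw": [1,1,1,1,1,1,1,1,1,1,1,1,1,1,1,1,1]}}

```text
t: 5.22
position: [0.5023, 0.1715, 0.3388]
tcp_rot: [3.142, -0.0, -0.133]
contact_force: [-0.4, 0.6, -0.1]
opening: 0.0929
```

```bash
python3 - <<'E'
from h import *
im,P=cloud("wrist"); cv2.imwrite("pics/w3.png",im["pixels"][:,:,::-1]); np.savez("w3.npz",pixels=im["pixels"],P=P,K=im["intrinsics"],R=im["R"],t=im["t"])
x,y,z=[P[...,i] for i in range(3)]
m=(abs(x-.62)<.1)&(abs(y-.2)<.07)&(z>0.03)&(z<.1)
q=P[m]; print("bottle",m.sum(),np.percentile(q,[1,25,50,75,99],axis=0).round(4).tolist())
print(cv2.minAreaRect(q[:,:2].astype(np.float32)*1000))
from scipy.optimize import least_squares
b=q[(q[:,2]>.04)]
E
```

```text
bottle 4062 [[0.5633, 0.1588, 0.0382], [0.5998, 0.1781, 0.0526], [0.6245, 0.1911, 0.0589], [0.6477, 0.2034, 0.0629], [0.6712, 0.2197, 0.0657]]
((616.6499633789062, 192.1785888671875), (57.628787994384766, 111.91204071044922), 80.2811508178711)
```

View pics/w3.png

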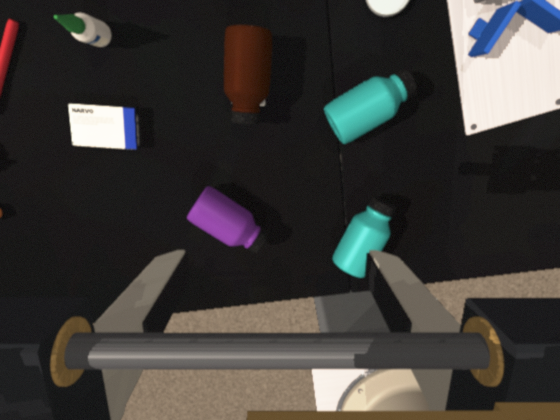

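The amber bottle is at (248,65) with its cap at (245,115) pointing to the robot. I'll refine its axis with a cylinder fit.

```bash
python3 - <<'E'
from h import *
from scipy.optimize import least_squares
f=np.load("w3.npz"); P=f["P"]; x,y,z=[P[...,i] for i in range(3)]
m=(abs(x-.638)<.028)&(abs(y-.19)<.045)&(z>0.04)&(z<.08); q=P[m]
def r(p):
    y0,yaw,z0=p; d=np.array([-np.sin(yaw),np.cos(yaw)])
    e=(q[:,:2]-[.63,y0])@d; return np.hypot(e,q[:,2]-z0)-.0295
s=least_squares(r,[.19,-.17,.036],loss="soft_l1",f_scale=.002); print(s.x,np.std(r(s.x)))
y0,yaw,z0=s.x
m=(abs(x-.62)<.1)&(abs(y-.2)<.07)&(z>0.025)&(z<.1); Q=P[m]
a=(Q[:,:2]-[.63,y0])@[np.cos(yaw),np.sin(yaw)]; lo,hi=np.percentile(a,[.3,99.7]); print(lo,hi,hi-lo)
for t in (hi, hi-.065,hi-.068,(lo+hi)/2): print(t,.63+t*np.cos(yaw),y0+t*np.sin(yaw))
E
```

```text
[ 0.19077432 -0.18808486  0.03493222] 0.0007567081534283161
-0.06887470504485065 0.04158581482412942 0.11046051986898006
0.04158581482412942 0.6708524126097879 0.18299869215986997
-0.02341418517587058 0.6069987444571692 0.1951522539199157
-0.02641418517587058 0.6040516520808945 0.19571318753961012
-0.013644445110360611 0.6165961866122525 0.19332552870044234
```

Emit:
{"fn": "jog_arm", "kwargs": {"linear": [[0,0,0],[0.0241,-0.0107,0],[0.0241,-0.0107,0],[0.0241,-0.0107,0],[0.0241,-0.0107,0],[0,0,0.03],[0,0,0.03],[0,0,0.03],[0,0,0.03],[0,0,0.03],[0,0,0.03],[0,0,0.03],[0,0,0.03],[0,0,0],[0,0,0],[0,0,0]], "turn": [0.055,0,0,0,0,0,0,0,0,0,0,0,0,0,0,0], "claw": [1,1,1,1,1,1,1,1,1,1,1,1,1,1,1,1], "newtons": 4}}

```text
t: 6.6
position: [0.606, 0.1959, 0.0999]
tcp_rot: [-3.141, -0.001, -0.191]
contact_force: [0.5, 0.7, 0.4]
opening: 0.0933
```

```bash
python3 - <<'E'
from h import *
im=get_image("wrist"); cv2.imwrite("pics/w4.png",im["pixels"][:,:,::-1])
s=observe(); print(s["position"],s["tcp_rot"])
E
```

```text
[0.60635778 0.19607741 0.10051187] [-3.14014552e+00 -2.05338537e-03 -1.90832036e-01]
```

View pics/w4.png

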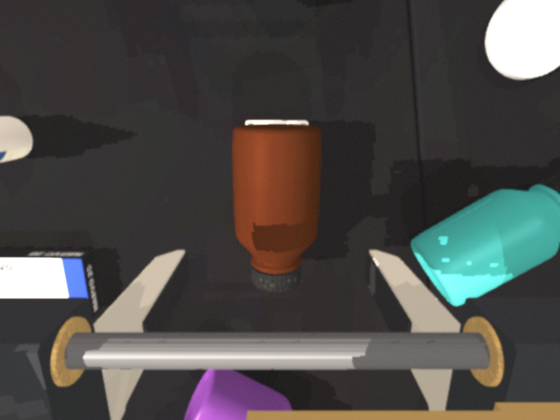

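The bottle sits centred at column 277 between the fingers (184 to 370) and in line with them. I'll descend, close at 4 N and lift a little.

Emit:
{"fn": "jog_arm", "kwargs": {"linear": [[-0.001,0,0.02],[0,0,0.02],[0,0,0.02],[0,0,0.015],[0,0,0.008],[0,0,0],[0,0,0],[0,0,0],[0,0,0],[0,0,0],[0,0,0],[0,0,0]], "turn": [0,0,0,0,0,0,0,0,0,0,0,0], "claw": [1,1,1,1,1,1,0.5,0.5,0.5,0.5,0.5,0.5], "newtons": 4}}

```text
t: 7.65
position: [0.6046, 0.1967, 0.0161]
tcp_rot: [-3.14, -0.001, -0.191]
contact_force: [0.1, 6.3, 2.4]
opening: 0.0582
```

Emit:
{"fn": "jog_arm", "kwargs": {"linear": [[0,0,0],[0,0,-0.005],[0,0,-0.01],[0,0,-0.01],[0,0,-0.015],[0,0,-0.02],[0,0,-0.02],[0,0,-0.02],[0,0,-0.02],[0,0,0]], "turn": [0,0,0,0,0,0,0,0,0,0], "claw": [0,0,0,0,0,0,0,0,0,0]}}

```text
t: 8.48
position: [0.6062, 0.1962, 0.1403]
tcp_rot: [-3.139, -0.005, -0.192]
contact_force: [0.6, -0.2, -2.0]
opening: 0.0587
```

```bash
python3 - <<'E'
from h import *
im=get_image("wrist"); im2=get_image("side"); 
crop(im2,140,160,340,310,"pics/s5.png"); cv2.imwrite("pics/w5.png",im["pixels"][:,:,::-1])
s=observe(); print(s["position"],s["opening"],s["contact_force"])
E
```

```text
[0.60459244 0.19560492 0.13671416] 0.05825673572248266 [-0.19464246 -0.79131265 -2.95215954]
```

View pics/w5.png

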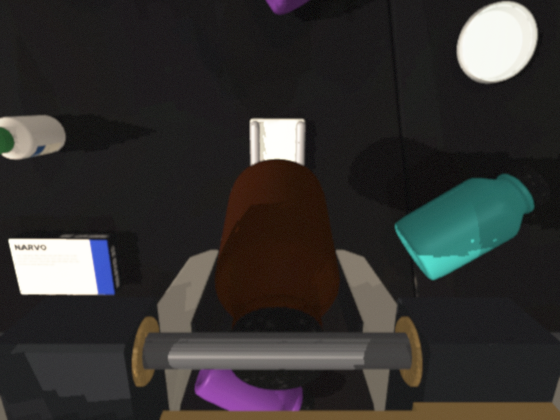

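View pics/s5.png

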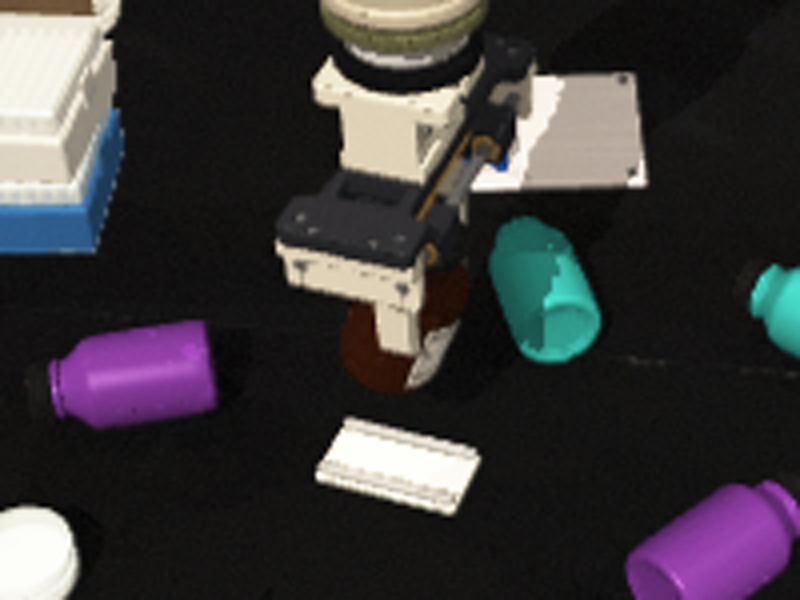

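The grip holds and the bottle is already swinging base-down, tilted roughly halfway. I'll ease to 3 N, wait a little and measure the angle.

Emit:
{"fn": "jog_arm", "kwargs": {"linear": [[0,0,0],[0,0,-0.015],[0,0,-0.015],[0,0,-0.01],[0,0,0],[0,0,0],[0,0,0],[0,0,0]], "turn": [0,0,0,0,0,0,0,0], "claw": [0,0,0,0,0,0,0,0], "newtons": 3}}

```text
t: 9.25
position: [0.6038, 0.1956, 0.1745]
tcp_rot: [3.141, 0.001, -0.191]
contact_force: [-0.4, 0.7, -1.8]
opening: 0.0585
```

```bash
cat > ang.py <<'E'
from h import *
import sys
im,P=cloud("wrist"); cv2.imwrite(sys.argv[1],im["pixels"][:,:,::-1]); H=hsv(im)
s=observe(); p=s["position"]; yaw=s["tcp_rot"][2]; print(s["t"],p,yaw,s["opening"],s["contact_force"])
d=P-p; a=d[...,0]*np.cos(yaw)+d[...,1]*np.sin(yaw); b=d[...,0]*np.sin(yaw)-d[...,1]*np.cos(yaw); z=d[...,2]
amb=(H[...,0]<12)&(H[...,1]>120)&(abs(b)<.006)&(abs(a)<.12)&(z>-.1)&(z<.12)
A=np.c_[a[amb],z[amb]]; o=np.argsort(A[:,0]); print((A[o][::max(1,len(o)//14)]*1000).round(1).tolist())
E
python3 ang.py pics/w6.png
```

```text
9.3 [0.60385223 0.19571209 0.17462124] -0.19113205619138562 0.058531706339913864 [ 0.34828882 -0.64258843 -1.56924438]
[[7.7, 50.5], [10.5, 45.1], [11.8, 42.8], [14.3, 43.3], [16.8, 41.6], [19.5, 39.9], [22.5, 37.0], [25.8, 34.5], [28.8, 31.3], [32.8, 19.8], [36.7, 7.9], [39.4, 1.6], [42.6, -8.3], [46.1, -19.7], [49.8, -29.9]]
```

View pics/w6.png

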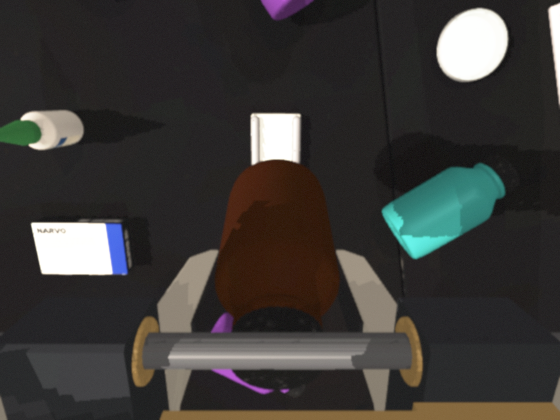

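The body's side line tilts only about 19° from vertical, so it's nearly upright. I'll carry it over the plate, about 75 mm short of the seat, and align with the station.

Emit:
{"fn": "jog_arm", "kwargs": {"linear": [[0.001,0.015,0],[0.001,0.03,0],[0.001,0.03,0],[0.001,0.03,0],[0.001,0.03,0],[0.001,0.03,0],[0.001,0.03,0],[0.001,0.03,0],[0.001,0.03,0],[0.001,0.03,0],[0.001,0.03,0],[0,0.03,0],[0,0.0175,0],[0,0,0],[0,0,0],[0,0,0],[0,0,0],[0,0,0],[0,0,0],[0,0,0]], "turn": [0,0,0,0,0,0,0,0,0,0,0,0,0,-0.07,-0.07,-0.07,-0.07,-0.07,0,0], "claw": [0,0,0,0,0,0,0,0,0,0,0,0,0,0,0,0,0,0,0,0]}}

```text
t: 10.97
position: [0.5455, -0.1629, 0.1753]
tcp_rot: [-3.141, 0.001, 0.156]
contact_force: [0.4, 0.7, -1.7]
opening: 0.058
```

```bash
python3 ang.py pics/w7.png
```

```text
11.0167 [ 0.5456737  -0.16275334  0.17538787] 0.15570894532671908 0.05847769959678006 [ 0.61764887  0.35779449 -0.68611289]
[[7.1, 50.3], [10.5, 50.9], [13.1, 42.8], [17.0, 41.1], [20.6, 38.8], [23.6, 37.7], [26.3, 33.8], [28.6, 30.7], [30.7, 24.5], [33.0, 20.5], [35.5, 12.1], [38.3, 3.0], [41.7, -6.0], [45.5, -17.8], [49.8, -30.9]]
```

View pics/w7.png

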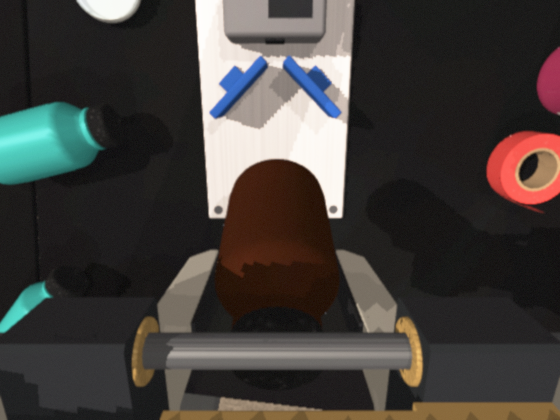

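Still 19° tilted, and the bottle is over the near part of the plate, on the V's centreline (column 277). I'll descend, then drag forward gently while lowering, so that friction on the base rim rocks it upright.

Emit:
{"fn": "jog_arm", "kwargs": {"linear": [[0,0,0.02],[0,0,0.02],[0,0,0.02],[0,0,0.02],[0,0,0.02],[0,0,0.01],[0,0,0],[0.003,0,0.0015],[0.003,0,0.0015],[0.003,0,0.0015],[0.003,0,0.0015],[0.003,0,0.0015],[0.003,0,0.0015],[0.003,0,0.0015],[0.003,0,0.0015],[0,0,0]], "turn": [0,0,0,0,0,0,0,0,0,0,0,0,0,0,0,0], "claw": [0,0,0,0,0,0,0,0,0,0,0,0,0,0,0,0]}}

```text
t: 12.35
position: [0.5713, -0.1581, 0.0537]
tcp_rot: [3.141, -0.002, 0.159]
contact_force: [2.2, -0.2, 4.8]
opening: 0.0585
```

```bash
python3 ang.py pics/w8.png; python3 - <<'E'
from h import *
im=get_image("side"); crop(im,200,140,340,245,"pics/s8.png")
E
```

```text
12.4 [ 0.57076868 -0.15813947  0.05367824] 0.15909923494888578 0.05825299999716033 [1.01415737 0.06662453 4.00880499]
[[17.8, 45.7], [20.0, 46.7], [21.2, 44.2], [23.2, 42.2], [25.2, 40.0], [27.1, 39.7], [29.3, 36.7], [31.4, 34.4], [33.3, 31.3], [34.4, 28.4], [35.6, 16.6], [36.9, 10.0], [38.4, -4.8], [40.2, -17.7], [42.2, -31.9]]
```

View pics/w8.png

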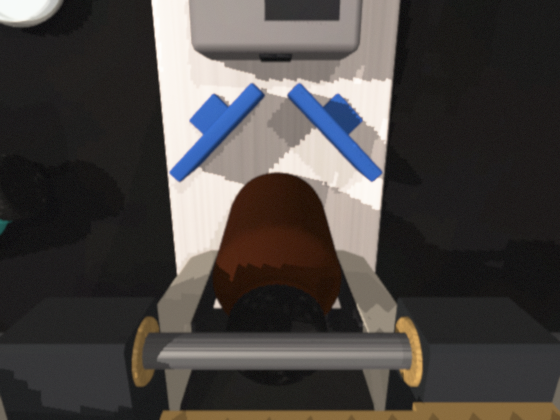

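View pics/s8.png

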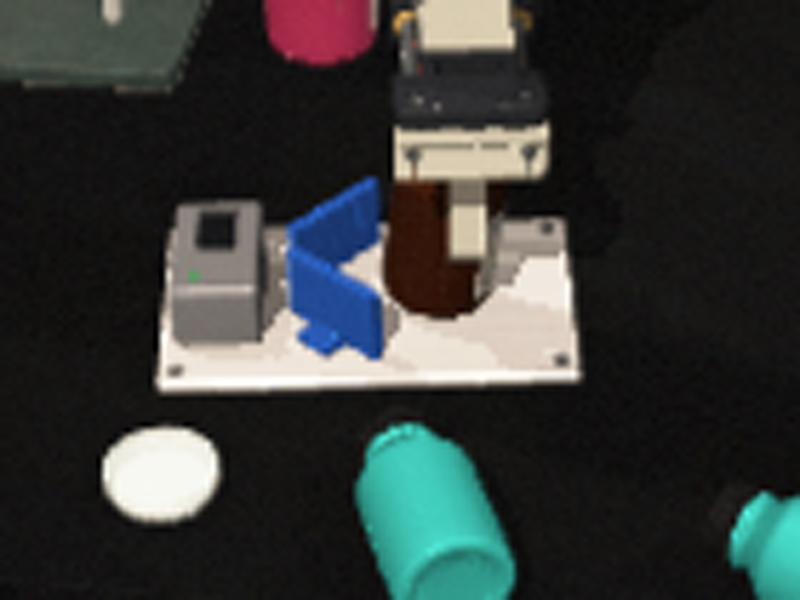

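The tilt is down to about 7° with the rim on the plate, and the bottle is well short of the V. Pressing down now rights it by itself; then I release.

Emit:
{"fn": "jog_arm", "kwargs": {"linear": [[0,0,0.002],[0,0,0.002],[0,0,0.002],[0,0,0]], "turn": [0,0,0,0], "claw": [0,0,0,0]}}

```text
t: 12.78
position: [0.5695, -0.1583, 0.0471]
tcp_rot: [-3.141, 0.001, 0.159]
contact_force: [1.1, 0.3, 2.4]
opening: 0.0576
```

```bash
python3 ang.py pics/w9.png
```

```text
12.8333 [ 0.56940505 -0.15834704  0.04714499] 0.15870533720890223 0.057200060959704625 [0.5696632  0.27971343 1.48937127]
[[24.7, 56.1], [26.8, 57.2], [27.5, 49.0], [28.4, 48.6], [30.2, 46.2], [32.0, 44.8], [33.8, 42.2], [35.7, 40.8], [37.5, 37.8], [39.2, 33.0], [40.1, 34.7], [40.9, 15.2], [41.9, 10.2], [43.0, -5.6], [44.5, -24.1]]
```

Tilt is about 4° and the bottle is slipping forward in the pads, so I'm releasing now.

Emit:
{"fn": "jog_arm", "kwargs": {"linear": [[0,0,0],[0,0,0],[0,0,0],[0,0,0],[0,0,0],[0,0,0],[0,0,0],[0,0,0]], "turn": [0,0,0,0,0,0,0,0], "claw": [1,1,1,1,1,1,1,1]}}

```text
t: 13.5
position: [0.5699, -0.1583, 0.0476]
tcp_rot: [3.142, 0.0, 0.159]
contact_force: [-0.9, 0.2, -0.5]
opening: 0.0928
```

```bash
python3 ang.py pics/w10.png; python3 - <<'E'
from h import *
im=get_image("side"); crop(im,200,140,340,245,"pics/s10.png")
E
```

```text
13.55 [ 0.56988493 -0.15831679  0.04759258] 0.1588138535356869 0.09309703639978123 [-0.97119679  0.46398388  0.04305712]
[[32.6, 45.7], [34.0, 53.7], [34.6, 46.7], [35.1, 45.1], [36.2, 42.6], [37.6, 42.1], [38.9, 40.0], [40.2, 39.4], [41.6, 33.5], [43.0, 34.0], [44.4, 33.0], [45.0, 33.8], [45.3, 23.7], [45.4, 3.3], [45.7, 18.4]]
```

View pics/w10.png

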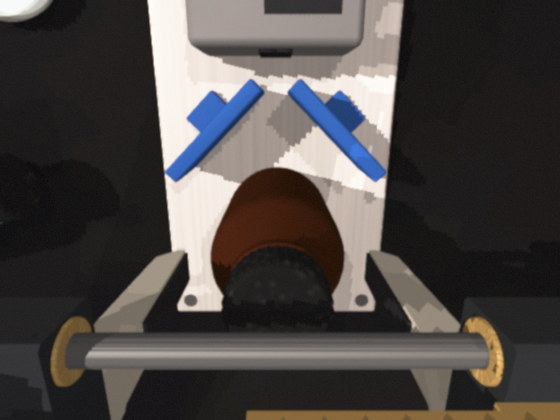

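View pics/s10.png

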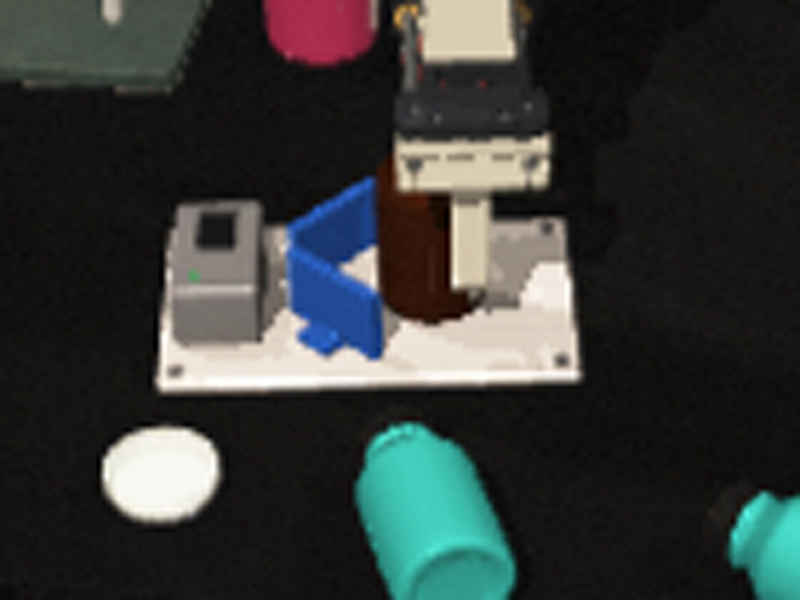

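The bottle stands upright (front line vertical) and is clear of the fingers. Its axis is 16 mm ahead of the TCP, about 34 mm short of the seat. I'll check the joint margins before turning the jaws 90° for the second grasp.

```bash
python3 - <<'E'
from h import *
s=observe(); print(s["joint_pos"].round(3),s["t"])
im,P=cloud("side"); H=hsv(im)
a=np.radians(9.05); d=P-[.620,-.150,0]
X=d[...,0]*np.cos(a)+d[...,1]*np.sin(a); Y=-d[...,0]*np.sin(a)+d[...,1]*np.cos(a); Z=d[...,2]
m=((H[...,0]<12)|(H[...,0]>172))&(H[...,1]>120)&(abs(X+.03)<.05)&(abs(Y)<.05)&(Z>.03)&(Z<.075)
q=np.c_[X[m],Y[m]]*1000; print(len(q),np.percentile(q,[1,50,99],axis=0))
from scipy.optimize import least_squares
r=least_squares(lambda p:np.hypot(q[:,0]-p[0],q[:,1]-p[1])-29.5,[-34,0],loss="soft_l1"); print(r.x,r.cost)
E
```

```text
[ 0.342  0.684 -0.248  2.025  0.349  0.472 -1.577] 13.6
152 [[-39.97723292  13.00279148]
 [-22.79339046  27.42577049]
 [ -5.75451658  33.96659893]]
[-32.18836722   0.10512524] 116.97357491827387
```

Emit:
{"fn": "jog_arm", "kwargs": {"linear": [[0,0,-0.0035],[0,0,-0.0035],[0.0055,0,0],[0.0055,0,0],[0.0055,0,0],[0,0,0],[0,0,0],[0,0,0],[0,0,0]], "turn": [0,0,0,0,0,0,0,-0.06,-0.06], "claw": [1,1,1,1,1,1,1,1,1]}}

```text
t: 14.4
position: [0.586, -0.1556, 0.0544]
tcp_rot: [3.142, 0.001, 0.282]
contact_force: [-0.1, -0.7, -0.2]
opening: 0.0928
```

```bash
python3 ang.py pics/w11.png;  python3 - <<'E'
from h import *
s=observe(); print(s["joint_pos"].round(3))
E
```

```text
14.45 [ 0.58584234 -0.15578965  0.05436239] 0.28586168814232926 0.09331762733132996 [ 0.7078562  -0.57229387  0.15937294]
[[15.9, 40.4], [17.7, 39.5], [18.3, 36.3], [18.9, 37.5], [20.3, 36.8], [21.9, 34.5], [23.4, 31.8], [25.0, 30.3], [26.8, 28.0], [28.2, 25.8], [28.6, -6.0], [28.9, -7.2], [29.1, 20.7], [29.3, -5.8], [29.7, -4.3]]
[ 0.36   0.69  -0.292  1.986  0.379  0.519 -1.485]
```

View pics/w11.png

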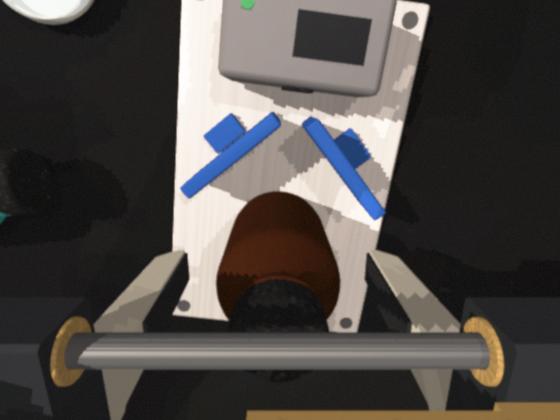

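The TCP is now on the bottle's axis (its front is 29 mm ahead, i.e. one radius) and j7 is moving away from its limit. I'll finish the quarter turn.

Emit:
{"fn": "jog_arm", "kwargs": {"linear": [[0,0,0],[0,0,0],[0,0,0],[0,0,0],[0,0,0],[0,0,0],[0,0,0],[0,0,0],[0,0,0],[0,0,0],[0,0,0],[0,0,0],[0,0,0],[0,0,0],[0,0,0]], "turn": [-0.12,-0.12,-0.12,-0.12,-0.12,-0.12,-0.12,-0.12,-0.12,-0.12,-0.12,-0.12,0,0,0], "claw": [1,1,1,1,1,1,1,1,1,1,1,1,1,1,1]}}

```text
t: 15.7
position: [0.5861, -0.1558, 0.0545]
tcp_rot: [-3.141, -0.0, 1.714]
contact_force: [0.2, -0.5, 0.6]
opening: 0.093
```

```bash
python3 ang.py pics/w12.png;  python3 - <<'E'
from h import *
s=observe(); print(s["joint_pos"].round(3))
im=get_image("side"); crop(im,200,140,340,245,"pics/s12.png")
E
```

```text
15.75 [ 0.58615642 -0.15568749  0.054588  ] 1.7152162615997413 0.09314821955872173 [ 0.35952113  0.21815247 -0.60207129]
[[14.3, 39.5], [16.2, 46.9], [16.8, 45.7], [17.6, 38.1], [19.2, 35.0], [20.9, 33.8], [22.7, 30.7], [24.4, 28.4], [26.2, 27.1], [27.0, 25.7], [27.3, -33.3], [27.5, 17.0], [27.6, 18.7], [27.8, -2.8], [28.5, -16.6]]
[ 0.603  0.766 -0.675  1.969  0.762  0.679 -0.415]
```

View pics/w12.png

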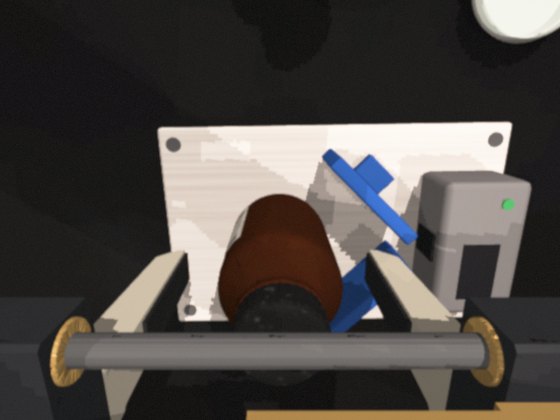

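View pics/s12.png

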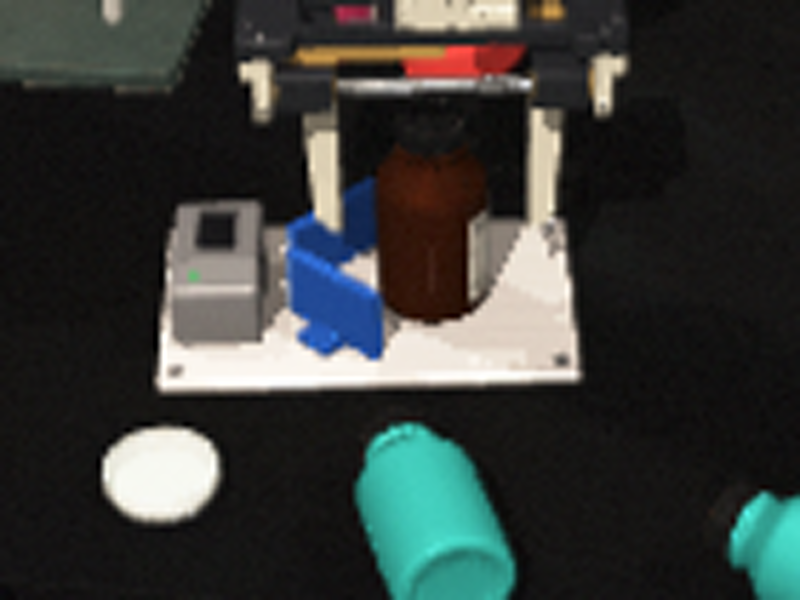

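The jaws straddle the bottle front and back, above the V walls, and the bottle is upright. I'll close gently and push to just short of home.

Emit:
{"fn": "jog_arm", "kwargs": {"linear": [[0,0,0],[0,0,0],[0,0,0],[0,0,0],[0,0,0],[0,0,0],[0,0,0],[0,0.003,0],[0,0.004,0],[0,0.004,0],[0,0.004,0],[0,0.004,0],[0,0.004,0],[0,0.004,0],[0,0.003,0],[0,0,0]], "turn": [-0.014,0,0,0,0,0,0,0,0,0,0,0,0,0,0,0], "claw": [0.8,0.7,0.5,0.5,0.5,0.5,0.5,0.5,0.5,0.5,0.5,0.5,0.5,0.5,0.5,0.5], "newtons": 4}}

```text
t: 17.13
position: [0.6168, -0.1506, 0.0546]
tcp_rot: [3.141, -0.0, 1.733]
contact_force: [1.0, -0.3, 1.7]
opening: 0.058
```

```bash
cat > chk.py <<'E'
from h import *
from scipy.optimize import least_squares
import sys
s=observe(); a=np.radians(9.05)
def st(p): d=np.asarray(p)[...,:2]-[.620,-.150]; return np.stack([d[...,0]*np.cos(a)+d[...,1]*np.sin(a),-d[...,0]*np.sin(a)+d[...,1]*np.cos(a)],-1)*1000
print(s["t"],"TCP st",st(s["position"]).round(1),s["position"][2].round(4),s["tcp_rot"][2].round(4),"F",s["contact_force"].round(1),"open",s["opening"].round(4))
for n in ("side","wrist"):
    im,P=cloud(n); H=hsv(im); S=st(P); Z=P[...,2]
    m=((H[...,0]<14)|(H[...,0]>172))&(H[...,1]>110)&(abs(S[...,0]+15)<50)&(abs(S[...,1])<40)
    for lo,hi in ((.02,.08),(.02,.045),(.055,.08)):
        q=S[m&(Z>lo)&(Z<hi)]
        if len(q)<20: continue
        r=least_squares(lambda p:np.hypot(q[:,0]-p[0],q[:,1]-p[1])-29.5,[-10,0],loss="soft_l1"); print(n,lo,hi,len(q),r.x.round(1))
    if n=="side": crop(im,200,140,340,245,f"pics/s{sys.argv[1]}.png")
    else: cv2.imwrite(f"pics/w{sys.argv[1]}.png",im["pixels"][:,:,::-1])
E
python3 chk.py 13
```

```text
Traceback (most recent call last):
  File "chk.py", line 6, in <module>
    print(s["t"],"TCP st",st(s["position"]).round(1),s["position"][2].round(4),s["tcp_rot"][2].round(4),"F",s["contact_force"].round(1),"open",s["opening"].round(4))
                                                                                                                                               ^^^^^^^^^^^^^^^^^^
AttributeError: 'float' object has no attribute 'round'
```

```bash
sed -i 's/s\["opening"\].round(4)/s["opening"]/' chk.py; python3 chk.py 13
```

```text
17.1333 TCP st [-3.2 -0. ] 0.0546 1.7331 F [ 1.  -0.3  1.7] open 0.05803503565430689
side 0.02 0.08 234 [-2.2  0. ]
side 0.02 0.045 59 [-2.9 -0.2]
side 0.055 0.08 133 [-2.1  0.1]
wrist 0.02 0.08 3243 [-4.6 -2. ]
wrist 0.02 0.045 835 [-4.6 -1.8]
wrist 0.055 0.08 1954 [-4.6 -2.1]
```

View pics/s13.png

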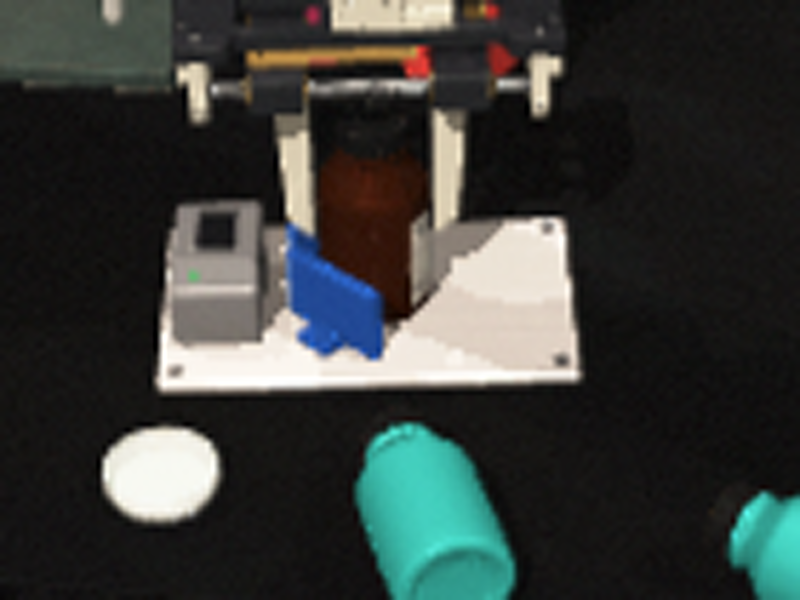

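The bottle is in the V mouth, upright, about 3 mm short. I'll creep forward while watching the force.

Emit:
{"fn": "jog_arm", "kwargs": {"linear": [[0,0.001,0],[0,0.001,0],[0,0.001,0],[0,0.001,0],[0,0,0],[0,0,0]], "turn": [0,0,0,0,0,0], "claw": [0.5,0.5,0.5,0.5,0.5,0.5]}}

```text
t: 17.73
position: [0.6199, -0.1503, 0.0546]
tcp_rot: [3.141, 0.0, 1.733]
contact_force: [-0.3, 0.1, 2.7]
opening: 0.0586
```

```bash
python3 chk.py 14
```

```text
17.7333 TCP st [-0.2 -0.3] 0.0546 1.7328 F [-0.3  0.1  2.7] open 0.05864546939491053
side 0.02 0.08 225 [1.2 0. ]
side 0.02 0.045 49 [-0.3 -0.5]
side 0.055 0.08 132 [1.3 0.2]
wrist 0.02 0.08 3153 [-1.4 -2.2]
wrist 0.02 0.045 754 [-1.5 -2.1]
wrist 0.055 0.08 1961 [-1.4 -2.3]
```

No horizontal force yet, so it isn't bearing on the V. Continuing in small steps.

Emit:
{"fn": "jog_arm", "kwargs": {"linear": [[0,0.001,0],[0,0.001,0],[0,0,0],[0,0,0]], "turn": [0,0,0,0], "claw": [0.5,0.5,0.5,0.5]}}

```text
t: 18.17
position: [0.6207, -0.15, 0.0545]
tcp_rot: [-3.139, 0.0, 1.733]
contact_force: [-5.5, -0.5, 5.1]
opening: 0.0587
```

```bash
python3 chk.py 15
```

```text
18.1667 TCP st [ 0.7 -0.1] 0.0545 1.7327 F [-5.5 -0.5  5.1] open 0.058699264697161746
side 0.02 0.08 218 [1.4 0.1]
side 0.02 0.045 39 [0.9 0.2]
side 0.055 0.08 135 [ 1.5 -0.1]
wrist 0.02 0.08 3139 [-0.6 -2. ]
wrist 0.02 0.045 716 [-0.6 -1.9]
wrist 0.055 0.08 1981 [-0.5 -2.1]
```

At the V: −5.5 N along x and almost no side force, so both faces are bearing. One more millimetre to seat it, then I release.

Emit:
{"fn": "jog_arm", "kwargs": {"linear": [[0,0.001,0],[0,0,0],[0,0,0],[0,0,0]], "turn": [0,0,0,0], "claw": [0.5,0.5,0.5,0.5]}}

```text
t: 18.6
position: [0.6209, -0.1497, 0.0543]
tcp_rot: [-3.138, -0.0, 1.733]
contact_force: [-7.2, -0.1, 5.7]
opening: 0.0586
```

Emit:
{"fn": "jog_arm", "kwargs": {"linear": [[0,0,0],[0,0,0],[0,0,0],[0,0,0],[0,0,0],[0,0,0],[0,0,0],[0,0,0]], "turn": [0,0,0,0,0,0,0,0], "claw": [0.66,0.7,0.75,0.8,0.85,0.9,0.9,0.9]}}

```text
t: 19.27
position: [0.6228, -0.1497, 0.0546]
tcp_rot: [3.142, -0.0, 1.733]
contact_force: [-0.1, 0.8, -0.5]
opening: 0.0836
```

```bash
python3 chk.py 16; python3 ang.py pics/w16b.png
```

```text
19.2667 TCP st [ 2.8 -0.2] 0.0546 1.7328 F [-0.1  0.8 -0.5] open 0.08356452816843346
side 0.02 0.08 211 [1.7 0.5]
side 0.02 0.045 39 [0.8 0. ]
side 0.055 0.08 131 [1.9 0.5]
wrist 0.02 0.08 2966 [-0.4 -1.7]
wrist 0.02 0.045 660 [-0.3 -1.5]
wrist 0.055 0.08 1848 [-0.3 -1.8]
19.4167 [ 0.62272767 -0.14972652  0.05458787] 1.7328144920169604 0.08342692539992885 [ 0.16805455 -0.2679616   0.31536262]
[[14.0, 41.2], [16.3, 39.8], [17.0, 35.9], [17.8, 38.3], [19.3, 36.8], [20.8, 33.5], [22.5, 31.1], [24.1, 28.5], [25.7, 28.1], [26.8, -28.7], [27.4, 6.7], [27.7, 7.9], [28.0, 8.6], [28.2, 21.3], [28.8, -3.3]]
```

View pics/w16.png

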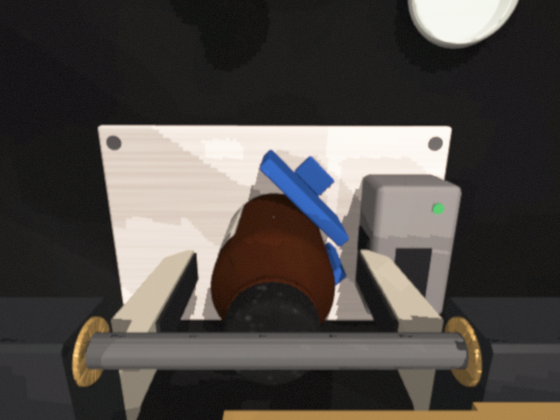

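View pics/s16.png

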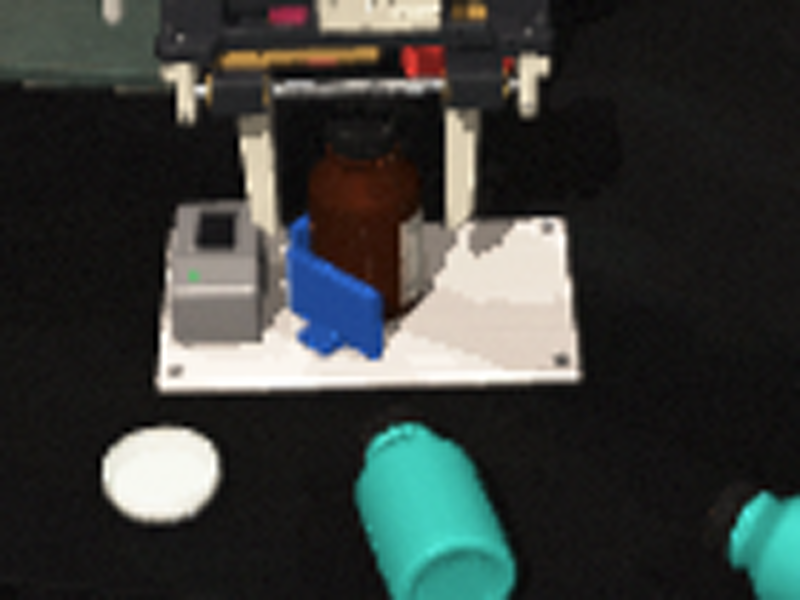

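The bottle is upright in the V and the fingers are clear of it. I'll centre the jaws, lift straight up and check from a distance.

Emit:
{"fn": "jog_arm", "kwargs": {"linear": [[0,-0.002,0],[0,0,0],[0,0,-0.01],[0,0,-0.02],[0,0,-0.03],[0,0,-0.03],[0,0,-0.03],[0,0,-0.03],[0,0,-0.03],[0,0,-0.02],[-0.03,0,0],[-0.03,0,0],[-0.03,0,0],[-0.03,0,0],[0,0,0],[0,0,0],[0,0,0]], "turn": [0,0,0,0,0,0,0,0,0,0,0,0,0,0,0,0,0], "claw": [1,1,1,1,1,1,1,1,1,1,1,1,1,1,1,1,1]}}

```text
t: 20.83
position: [0.64, -0.2676, 0.2551]
tcp_rot: [3.141, -0.001, 1.733]
contact_force: [-0.4, -0.1, 0.5]
opening: 0.0928
```

```bash
python3 chk.py 17; python3 - <<'E'
from h import *
a=np.radians(9.05)
for n in ("wrist","scene","side"):
    im,P=cloud(n); H=hsv(im); d=P-[.620,-.150,0]
    X=(d[...,0]*np.cos(a)+d[...,1]*np.sin(a))*1000; Y=(-d[...,0]*np.sin(a)+d[...,1]*np.cos(a))*1000; Z=P[...,2]
    c=(Z>.112)&(Z<.125)&(np.hypot(X,Y)<35); q=np.c_[X[c],Y[c]].astype(np.float32)
    if len(q)>5: print(n,"cap top",len(q),np.median(Z[c]),cv2.minEnclosingCircle(q))
    for sg in (1,-1):
        b=(H[...,0]>105)&(H[...,0]<125)&(H[...,1]>130)&(Z>.043)&(Z<.05)&(Y*sg>4)&(np.hypot(X,Y)<80)
        if b.sum()>20: print(n,sg,b.sum(),"wall mid offset (33)",np.median((X[b]+sg*Y[b])/2**.5))
    for k in ("red_tape","carton","dish"): print(n,k,[(r["confidence"],r["xyz"]) for r in boxes_of(n,k)][:2])
E
```

```text
20.8333 TCP st [   1.2 -119.3] 0.2551 1.7333 F [-0.4 -0.1  0.5] open 0.09283413285359138
side 0.02 0.08 220 [1.7 0.7]
side 0.02 0.045 37 [1.  0.6]
side 0.055 0.08 142 [1.8 0.5]
wrist cap top 1718 0.11710227850404745 ((-0.29056352376937866, -1.0323212146759033), 18.366674423217773)
wrist 1 396 wall mid offset (33) 33.01576523275116
wrist -1 392 wall mid offset (33) 33.550730599081746
wrist red_tape [(0.79, [0.6056, -0.3925, 0.0277])]
wrist carton []
wrist dish [(0.49, [0.6058, -0.396, 0.0282])]
scene cap top 77 0.1190071097876014 ((-2.1191911697387695, -1.479337215423584), 19.075963973999023)
scene -1 21 wall mid offset (33) 33.09700043583421
scene red_tape [(0.86, [0.5869, -0.3983, 0.0228]), (0.56, [0.6016, -0.1553, 0.0691])]
scene carton []
scene dish [(0.5, [0.6884, -0.0057, 0.0189])]
side cap top 82 0.11618238433025277 ((2.642786979675293, 2.874910354614258), 20.586864471435547)
side 1 36 wall mid offset (33) 37.89361177515225
side red_tape []
side carton [(0.55, [0.5827, 0.4073, 0.0246])]
side dish [(0.84, [0.6974, 0.014, 0.0159])]
```

View pics/w17.png

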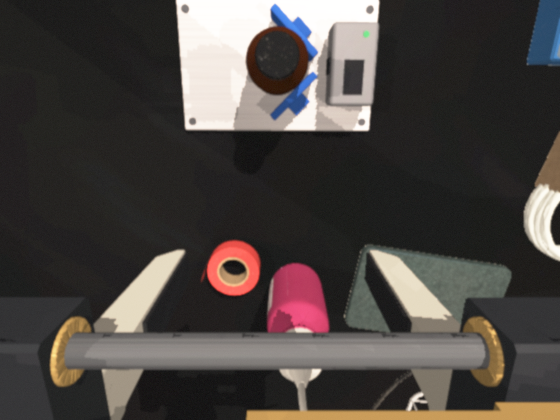

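View pics/s17.png

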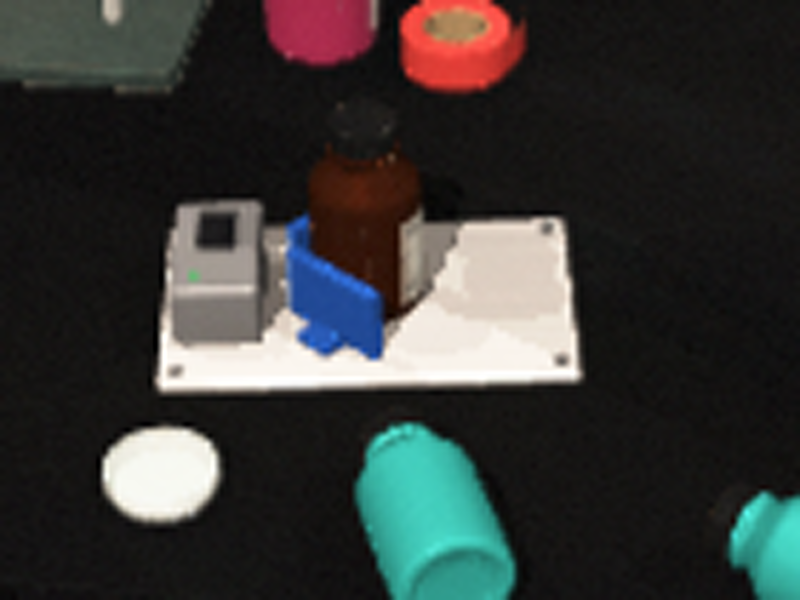

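In this one picture the cap is within about 1 mm of the seat derived from the V faces (V centre at +0.4/−0.4 mm, cap at −0.3/−1.0 mm). The bottle stands free and the bystanders haven't moved. Handing in.

```bash
python3 -c "
from workcell import *
print(job_done())"
```

```text
the job is handed in; nothing more can be done
None
```

The bottle now stands upright and released in the V, and I handed the job in at about 21 s of the 59 s allowed. The hand-in gives no verdict, so success rests on my own checks.

**What I did**
- I gripped the amber bottle lightly (4 N, later 3 N) above its centre of mass, so it swung base-down as I lifted it.
- Lowering it on the plate while dragging it forward a little set it upright. I released it about 33 mm short of the seat.
- I then took it again with the jaws turned 90°, along the push direction. I pushed it into the V until the wrist force read about 7 N along x with almost no side force, then released it and lifted clear.

**Last checks**
- **Seat:** in the last wrist picture, the cap's centre was about 1 mm from the seat worked out from the V faces in the same picture.
- **Upright:** the cap top was at 117 mm, against 118 mm expected. The tilt looked zero in the side view, and the wrist depth points showed no lean beyond their scatter.
- **Bystanders:** the tape and dish were where they started, within the accuracy of the detections. The scene view found no carton at the end, but the side view put it within 3 mm of its starting place.

**Disagreements**
- The fixed cameras put the bottle between about 2 mm short of the seat and 4 mm beyond it. They see only part of the bottle at coarse resolution, so I trusted the wrist picture and the contact force.
- The bottle slipped about 15 mm forward in the pads while being set upright the first time, with no visible effect on the placing.

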